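Mount the marble dish in the desk bracket

TASK

Take the small blue dish with the loose marble off its tube stand, hold it level, and lower its stem through the keyhole of the dark desk bracket with the dish's red tab over the bracket's red mark, until the key on the stem has passed below the plate but the dish still hangs clear above it. Then turn the dish a quarter turn anticlockwise (seen from above) so that the tab points over the white mark, with the marble staying near the middle of the dish all along, and do not upset the mouse, pen cup or plant. Finish while still holding the dish there, still and level, not resting on the bracket, because its clamp screw is not tightened yet.

Things in the scene. Friction and masses are not known exactly. Their poses are not given: they have to be found in the camera images.
- dish: Round blue dish, 58 mm across, 18 mm high, 0.2 kg, loose. Origin: centre of its flat underside; z up. Inside is a shallow cone (8 degrees), lowest point 6 mm above the underside, where the marble lies. Grip pads at its +y and -y sides, red tab at +x, stem below. At the start it sits level on the stand, underside 70 mm above the desk, stem inside the tube.
- dish_grip (a point): Where to grip: on the dish's axis, 14 mm above the underside. Two black flat grip pads at the dish's +y and -y sides, 30 mm long along x, from the underside to 20 mm above it, outer faces 62 mm apart. Close the fingers along the dish's y, from above.
- dish_tab (a point): Outer end of the dish's red tab, at (42, 0, 13) mm in the dish's frame (10 mm wide, 6 mm thick).
- stem_tip (a point): Lower end of the steel stem, 12 mm in diameter, that hangs from the dish's centre to 55 mm below the underside; its last 5 mm taper to 6 mm.
- stem_key (a point): Outer end of the key, a lug 6 mm wide that sticks out of the stem to the dish's +x (below the red tab) to 12 mm from the axis, 40 to 46 mm below the underside.
- marble_center (a point): Centre of the loose amber glass marble, 22 mm in diameter, 15 g. At rest in the middle of the dish its centre is on the dish's axis, 17 mm above the underside.
- stand: Upright white tube fixed to the desk, 52 mm outside, 40 mm inside, 70 mm high, open on top. Origin: centre of its foot on the desk.
- bracket: Dark steel bracket fixed to the desk. Origin: on the desk straight below its hole; z up. An eight-sided level plate 48 mm across (56 over the corners), 8 mm thick, top 100 mm above the desk, nothing higher. An upright (x 14 to 24 mm, y -12 to 12 mm) carries it on a foot, 8 mm high and 64 mm wide, that reaches 95 mm to +x. A brass screw sticks out at +x, 55 mm up, to x = 38 mm.
- bracket_hole (a point): Centre of the plate's 16 mm square hole (sides along the bracket's x and y), level with the plate's top. A slot 11 mm wide runs from the hole to the bracket's -x, to 15 mm from the centre, for the key. With the dish's underside 0 to 32 mm above the plate's top, the key is below the plate and turns freely.
- red_mark (a point): Centre of the red mark (9 x 24 mm) on the plate's top beyond the slot, 19.5 mm from the hole's centre at the bracket's -x; that edge of the plate is red too.
- white_mark (a point): Centre of the white mark (9 x 24 mm) on the plate's top, 19.5 mm from the hole's centre at the bracket's -y, a quarter turn anticlockwise (from above) from the red mark; that edge of the plate is white too.
- mouse: Bystander: blue and black computer mouse, 100 x 60 mm, 31 mm high. Origin: centre of its underside.
- pencup: Bystander: black cup, 72 mm across, 85 mm high, with three pens up to 120 mm high. Origin: centre of its underside.
- plant: Bystander: small potted plant, white pot, about 90 mm across and 102 mm high with leaves. Origin: centre of its underside.
Not all that is in view belongs to the job. There is more than one size of the dish; the job needs the larger.

How it is judged:
By the outcome, as a careful person would: the job done as asked, in the order asked, and still so for the second after the job is handed in, while the arm keeps its last pose, push and grip.
It also fails if it takes over 64 s, if anything falls off the work surface, if the arm or the gripper's body presses on something with over 40 N, if the wrist force passes 120 N, or if a joint passes its speed limit or range.

ROBOT

A 7-joint arm with a two-finger parallel gripper is mounted at the origin on the work surface. World frame = base frame: x ahead of the robot, y to its left, z up, the work surface at z = 0. Lengths are in m, angles in degrees, forces in N, time in s.
With the tool pointing down it reaches from about 0.425 to 0.875 m from the base axis. Payload 4.7 kg.
Tool frame: the origin (TCP) lies between the finger pads; the fingertips stand 8 mm ahead of it and the grasp point (between the pads) lies 11 mm behind it (env.tip_extent is the distance from the TCP to the fingertips, in m); z points along the fingers, y is the line along which they close (so a half turn about z gives the same grasp; the last joint's range is limited). The gripper opens to 87 mm and grips with 3 to 60 N. Pads are 19 mm wide; open, the fingers measure 117 mm over their backs; the gripper's body (75 mm by 190 mm) begins 51 mm behind the grasp point.
Start: joints at [-65.77, 18.392, -4.016, 83.108, 1.295, 78.541, -3.26], TCP at [0.258, 0.596, 0.231] pointing down, gripper open.
Joint ranges: [-163.93, 163.93], [-17.29, 119.83], [-79.2, 71.16], [3.27, 140.29], [-89.18, 269.18], [5.43, 117.66], [-154.24, 154.24]. Speed limits (degrees/s): [147.25, 147.25, 180, 180, 180, 180, 180].

INTERFACE

Orientations are given as [roll, pitch, yaw] about the fixed x, y, z axes, in that order (R = Rz(yaw) Ry(pitch) Rx(roll)).
In Python, from cell import sensors, vision, workorder, env gives the robot as it stands.
- The arm moves only by the tool drive_tool, never from a script. Its argument "moves" is a list of rows, each an object of numbers: "x", "y", "z": the shift along the tool's x, y, z in mm; "rx", "ry", "rz": the turn, a rotation vector about the tool's x, y, z in rad; "fingers": the closure, from -1 (fully open) to 1 (shut). In form: [{"x": .., "y": .., "z": .., "rx": .., "ry": .., "rz": .., "fingers": ..}, ...]. A call has 1 to 20 rows; each row is the pose to reach, as a shift and turn from the pose commanded when the call began, along the tool's axes at that moment; what a row does not reach only later rows make up. A row lasts 1/8 s, in which the tool goes at most 62.5 mm and 10.7 degrees, less where a joint would pass 70% of its speed; a pose out of reach is approached as far as the arm can. A call with a gripper value outside its range is refused whole. The fingers move at their own pace and stop on an object; "force" is the grip in N (left out, the last holds). Time passes only in rows, so rows that repeat a pose let the fingers close. It gives the time, the measured TCP pose, the force, the opening and the grip force at its end, in the units of the state.
- sensors.get_obs(): the state, without advancing time (a new reading comes with each control period).
- vision.read_camera(name): name is "side" or "top"; returns a dict with "image" (400x640x3 uint8, red, green, blue), "fx", "fy", "cx", "cy" (pixels), "R" (3x3) and "t" (3): a world point X has camera coordinates R X + t. Camera axes: x right, y down, z forward; pixel columns grow to the right and rows downward; lengths in m; the calibration is good to about 2 mm. A picture is of the moment at which its call begins. There is no depth.
- workorder.sign_off(): hands the job in; it is judged then, once.
The state is a dict: "time_s": time; "qpos": joint angles; "joint_velocities": joint speeds; "effort": joint torques, N m; "tool_pos": TCP position; "tool_rot": TCP orientation; "force": force on the tool from outside, world axes, zero at the start; "wrist_torque": the same for the moment, N m; "grip_width": finger opening in m; "grasp_force": force on a finger pad.
Only numpy, scipy, OpenCV 4.12 (cv2) and the standard library are available. Lean on these libraries where they do the work, as an engineer would, in place of code of your own. Each camera call takes 0.05 s, during which the arm holds its last target. There are 200 camera calls.

## Working session

There is one attempt and no reset: what is moved stays moved. The work goes in short steps, Python scripts to look and compute and a tool call to move; the robot and the scene stay as the last step left them, time stands still between calls to the robot, and variables do not carry over. Pictures are saved under pics/ and viewed, at most 10 in all, crops included, and the job is handed in when it is done.

Besides the shell and the picture viewer there is one more tool, called after "Emit:" as a command line: name --argument value ..., lists and objects as JSON in quotes. drive_tool: Moves the arm, as the interface text tells. Its arguments: {"type":"object","properties":{"moves":{"type":"array"},"force":{"type":"number"}},"required":["moves"]}

```bash
mkdir -p pics; ls; python3 - <<'E'
from cell import sensors, vision, workorder, env
import cv2,pickle
d={}
for n in("side","top"):
    c=vision.read_camera(n);d[n]=c
    cv2.imwrite(f"pics/{n}0.png",c["image"][:,:,::-1])
    print(n,c["fx"],c["cx"],c["cy"],c["R"],c["t"])
pickle.dump(d,open("c0.pkl","wb"))
print(sensors.get_obs())
E
```

```text
pics
side 375.4159618108253 324.63275872696033 200.07805372875464 [[ 0.99666199 -0.07886553  0.02109731]
 [-0.02742797 -0.56687423 -0.82334763]
 [ 0.07689327  0.82002063 -0.56714512]] [-0.57209625  0.08755542  0.8478027 ]
top 378.00890094790856 320.6253352948685 203.7467630179774 [[ 0.02384977 -0.99962086 -0.01375947]
 [-0.98964485 -0.02165862 -0.14189423]
 [ 0.14154242  0.01700113 -0.98978619]] [-0.03418549  0.56344446  0.82725437]
{'time_s': 0.1, 'qpos': array([-65.76921743,  18.43416177,  -4.01645932,  83.16688664,
         1.29406416,  78.53970495,  -3.26019466]), 'joint_velocities': array([-0.00875404, -0.12843198,  0.00908654, -0.2171524 , -0.01012444,
        0.03857691,  0.02909835]), 'effort': array([-1.03146423e-03, -4.92572951e+01, -4.06069402e-01, -3.13393199e+01,
       -6.40907488e-02,  3.95360647e-02,  6.62878324e-05]), 'tool_pos': array([0.25822884, 0.59599629, 0.22958734]), 'tool_rot': array([-1.79904427e+02,  4.14308903e-03,  1.56579292e+02]), 'force': array([ 0.13096803, -0.30071862, -0.40231294]), 'wrist_torque': array([ 0.0112194 , -0.00708548,  0.03269913]), 'grasp_force': 0.0, 'grip_width': 0.08706895485589548}
```

View pics/side0.png

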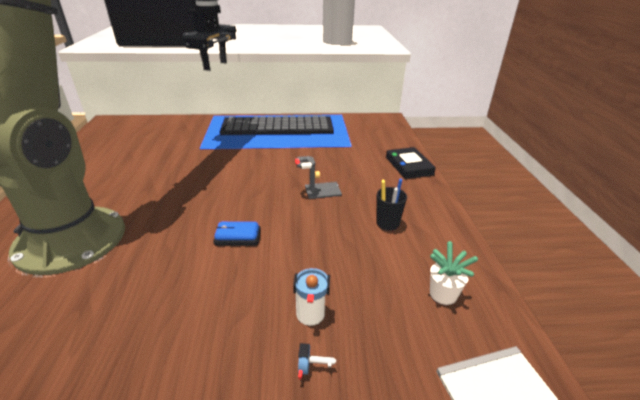

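View pics/top0.png

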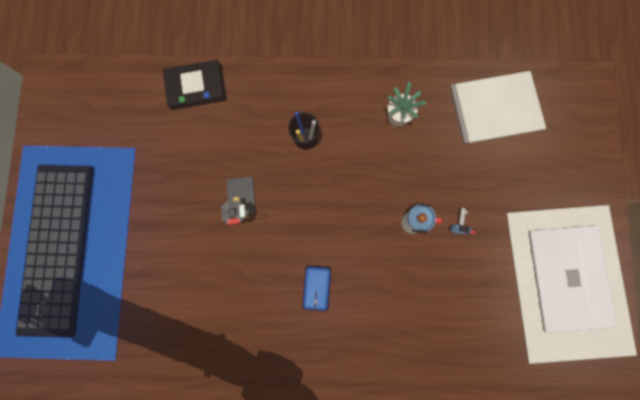

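The side view shows the dish on its stand at about (311,290), the bracket at (308,170), the mouse at (237,233), the cup at (390,208) and the plant at (447,280). In the top view the dish is at (422,218) with its tab to the right, and the bracket plate is at (237,210) with red at its lower edge and white to the right. The small dish lies at (462,228).

```bash
cat >h.py <<'E'
import numpy as np,cv2,pickle
def ray(c,u,v):
    d=c["R"].T@np.array([(u-c["cx"])/c["fx"],(v-c["cy"])/c["fy"],1.]);o=-c["R"].T@c["t"];return o,d
def onz(c,p,z):
    o,d=ray(c,*p);return o+d*(z-o[2])/d[2]
def proj(c,X):
    q=c["R"]@np.asarray(X,float)+c["t"];return np.array([c["fx"]*q[0]/q[2]+c["cx"],c["fy"]*q[1]/q[2]+c["cy"]])
def tri(ca,pa,cb,pb):
    A=[];b=[]
    for c,p in((ca,pa),(cb,pb)):
        o,d=ray(c,*p);d=d/np.linalg.norm(d);P=np.eye(3)-np.outer(d,d);A.append(P);b.append(P@o)
    A=np.vstack(A);b=np.hstack(b);x=np.linalg.lstsq(A,b,rcond=None)[0];return x,np.linalg.norm(A@x-b)
def crop(c,u,v,w,h,s):
    return cv2.resize(c["image"][v-h:v+h,u-w:u+w],None,fx=s,fy=s,interpolation=cv2.INTER_CUBIC)[:,:,::-1]
def blobs(c,name,box=None,mina=3):
    hsv=cv2.cvtColor(c["image"],cv2.COLOR_RGB2HSV);H,S,V=[hsv[...,i].astype(int) for i in range(3)]
    m={"red":((H<6)|(H>172))&(S>165)&(V>110),"white":(S<60)&(V>150),"blue":(H>95)&(H<115)&(S>90)&(V>70),"amber":(H>=3)&(H<18)&(S>150)&(V>100)}[name].astype(np.uint8)
    if box:
        k=np.zeros_like(m);k[box[1]:box[3],box[0]:box[2]]=1;m&=k
    n,l,s,ce=cv2.connectedComponentsWithStats(m)
    return [(s[i,4],s[i,:4].tolist(),ce[i].round(2)) for i in range(1,n) if s[i,4]>=mina]
E
python3 - <<'E'
from h import *
d=pickle.load(open("c0.pkl","rb"));t,s=d["top"],d["side"]
a=np.hstack([crop(t,237,208,25,25,8),crop(t,424,218,25,25,8)])
b=np.hstack([crop(s,312,172,25,25,8),crop(s,311,295,25,25,8)])
# undo nothing
cv2.imwrite("pics/crop0.png",np.vstack([a,b])[:, :])
cv2.imwrite("pics/crop0.png",cv2.resize(cv2.imread("pics/crop0.png"),(600,600)))
for c,bx in((t,[(205,180,270,240),(395,195,450,240)]),(s,[(285,150,345,200),(285,255,340,330)])):
    for b in bx:
        for n in("red","white","blue","amber"):print(n,blobs(c,n,b))
E
```

```text
red []
white [(np.int32(68), [239, 205, 6, 12], array([241.5 , 210.65]))]
blue []
amber [(np.int32(4), [232, 218, 3, 2], array([233.  , 218.75])), (np.int32(17), [229, 223, 11, 3], array([233.76, 223.59]))]
red [(np.int32(10), [438, 219, 3, 4], array([439.2, 220.7]))]
white []
blue []
amber [(np.int32(25), [419, 215, 6, 6], array([421.4 , 217.52])), (np.int32(15), [438, 217, 5, 7], array([440. , 219.8]))]
red [(np.int32(13), [295, 160, 4, 4], array([296.23, 161.62]))]
white [(np.int32(68), [300, 161, 12, 8], array([305.96, 164.38]))]
blue []
amber [(np.int32(8), [294, 159, 3, 6], array([294.62, 161.5 ]))]
red [(np.int32(25), [308, 296, 5, 6], array([310.08, 298.4 ]))]
white [(np.int32(36), [298, 268, 29, 7], array([311.92, 269.67])), (np.int32(20), [305, 274, 13, 9], array([310.2, 276.4])), (np.int32(657), [296, 293, 29, 32], array([309.51, 310.27])), (np.int32(5), [308, 293, 5, 1], array([310., 293.]))]
blue [(np.int32(223), [296, 270, 31, 28], array([311.15, 282.62])), (np.int32(18), [306, 284, 14, 6], array([313.72, 287.56]))]
amber [(np.int32(72), [307, 276, 10, 10], array([311.62, 280.86]))]
```

View pics/crop0.png

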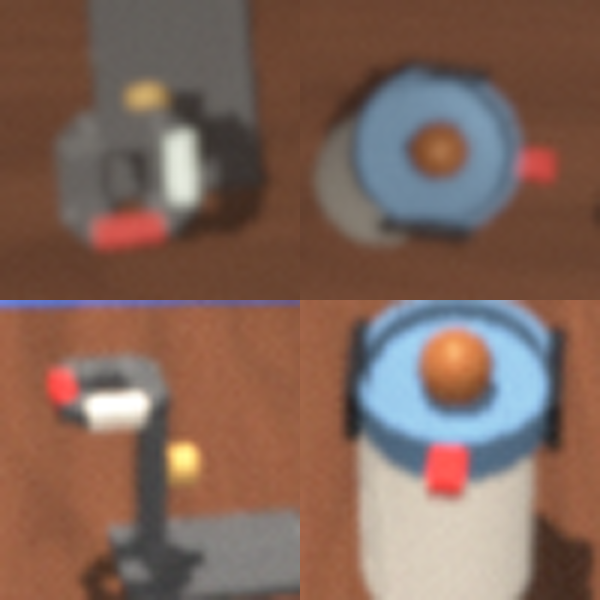

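The crops confirm the geometry. In the top view the hole is near (232.7,212), the red mark near (233.7,221) and the white mark near (242,211). The dish's tab is near (439,220.5), its marble near (422,218), and its pads lie on its ±x world sides.

```bash
cat >>h.py <<'E'
def wred(c,box,thr=100):
    i=c["image"].astype(float);x0,y0,x1,y1=box
    w=i[...,0]-(i[...,1]+i[...,2])/2;w=np.clip(w-thr*.7,0,thr*.6);k=np.zeros_like(w);k[y0:y1,x0:x1]=1;w*=k
    v,u=np.mgrid[:w.shape[0],:w.shape[1]];return np.array([(w*u).sum(),(w*v).sum()])/w.sum(),w
E
python3 - <<'E'
from h import *
d=pickle.load(open("c0.pkl","rb"));t,s=d["top"],d["side"]
print("cams",*[(-c["R"].T@c["t"]).round(3) for c in(t,s)])
for n,c,b in(("tabT",t,(434,212,448,229)),("tabS",s,(304,292,317,306)),("redT",t,(222,214,246,230)),("redS",s,(288,154,302,170))):
    p,w=wred(c,b);print(n,p.round(2),(w>0).sum(),w.max());d[n]=p
print("tab",tri(t,d["tabT"],s,d["tabS"]),onz(t,d["tabT"],.083))
print("marble",tri(t,(422.2,218),s,(311.8,281.3)),onz(t,(422.2,218),.087),onz(s,(311.8,281.3),.087))
print("red",tri(t,d["redT"],s,d["redS"]),onz(t,d["redT"],.1))
print("white",onz(t,(241.8,210.7),.1),onz(s,(305.96,164.4),.1),tri(t,(241.8,210.7),s,(305.96,164.4)))
# dish outline top: blue-ish pixels
def bl(c,box):
    i=c["image"].astype(int);m=((i[...,2]-i[...,0])>20).astype(np.uint8)
    k=np.zeros_like(m);k[box[1]:box[3],box[0]:box[2]]=1;m&=k
    cs,_=cv2.findContours(m,0,1);q=max(cs,key=cv2.contourArea);return q
q=bl(t,(398,195,450,240));print("dish top ell",cv2.fitEllipse(cv2.convexHull(q)),cv2.boundingRect(q))
e=cv2.fitEllipse(cv2.convexHull(q));print(onz(t,e[0],.088))
P=np.array([onz(t,p[0],.088)[:2] for p in cv2.convexHull(q)]);print("circ",cv2.minEnclosingCircle(P.astype(np.float32)))
# mouse, cup, plant
print("mouse",onz(t,(317,288),.025),"cup",onz(t,(305,131),.08),"plant",onz(t,(403,109),.07))
E
```

```text
cams [ 0.441 -0.036  0.898] [ 0.507 -0.691  0.565]
tabT [438.53 220.05] 38 60.0
tabS [309.99 297.79] 57 60.0
redT [233.02 221.08] 68 59.0
redS [295.45 161.14] 109 60.0
tab (array([ 0.52703196, -0.27641368,  0.08535764]), np.float64(0.0009922892408790174)) [ 0.52798689 -0.27708897  0.083     ]
marble (array([ 0.53118625, -0.24128839,  0.08610574]), np.float64(0.00015203796886941647)) [ 0.53119521 -0.24105953  0.087     ] [ 0.53103466 -0.2421429   0.087     ]
red (array([0.51192233, 0.16314665, 0.09891243]), np.float64(0.0033262421767026994)) [0.51418116 0.16306437 0.1       ]
white [0.53682274 0.14552303 0.1       ] [0.53580013 0.14239313 0.1       ] (array([0.53647933, 0.14591368, 0.09811846]), np.float64(0.0007988270576908992))
dish top ell ((421.10614013671875, 217.57498168945312), (26.01675796508789, 26.9818058013916), 111.65572357177734) (408, 205, 27, 26)
[ 0.53194922 -0.23848087  0.088     ]
circ ((0.5321526527404785, -0.23887144029140472), 0.029294554144144058)
mouse [ 0.37355497 -0.01742608  0.025     ] cup [0.7229202  0.01712561 0.08      ] plant [ 0.78294733 -0.20511763  0.07      ]
```

Emit:
drive_tool --moves '[{"x": -50,"y": -30,"z": 0,"rz": 0.1},{"x": -105,"y": -65,"z": 0,"rz": 0.2},{"x": -155,"y": -95,"z": 0,"rz": 0.3},{"x": -205,"y": -126,"z": 0,"rz": 0.4},{"x": -257,"y": -158,"z": 0,"rz": 0.5},{"x": -308,"y": -190,"z": 0,"rz": 0.6},{"x": -360,"y": -221,"z": 0,"rz": 0.7},{"x": -385,"y": -271,"z": 0,"rz": 0.8},{"x": -410,"y": -321,"z": 0,"rz": 0.9},{"x": -435,"y": -371,"z": 0,"rz": 1.0},{"x": -460,"y": -421,"z": 0,"rz": 1.1},{"x": -485,"y": -471,"z": 0,"rz": 1.2},{"x": -510,"y": -521,"z": 0,"rz": 1.267},{"x": -535,"y": -571,"z": 10,"rz": 1.267},{"x": -560,"y": -615,"z": 20,"rz": 1.267},{"x": -575,"y": -645,"z": 30,"rz": 1.267,"fingers": -0.7},{"x": -583,"y": -659,"z": 40,"rz": 1.267,"fingers": -0.7},{"x": -583,"y": -659,"z": 50,"rz": 1.267,"fingers": -0.7},{"x": -583,"y": -659,"z": 50,"rz": 1.267,"fingers": -0.7},{"x": -583,"y": -659,"z": 50,"rz": 1.267,"fingers": -0.7}]'

```text
invalid input at $.moves[0]: expected keys x, y, z, rx, ry, rz, fingers
```

Emit:
drive_tool --moves '[{"x": -50,"y": -30,"z": 0,"rx": 0,"ry": 0,"rz": 0.1,"fingers": -1},{"x": -105,"y": -65,"z": 0,"rx": 0,"ry": 0,"rz": 0.2,"fingers": -1},{"x": -155,"y": -95,"z": 0,"rx": 0,"ry": 0,"rz": 0.3,"fingers": -1},{"x": -205,"y": -126,"z": 0,"rx": 0,"ry": 0,"rz": 0.4,"fingers": -1},{"x": -257,"y": -158,"z": 0,"rx": 0,"ry": 0,"rz": 0.5,"fingers": -1},{"x": -308,"y": -190,"z": 0,"rx": 0,"ry": 0,"rz": 0.6,"fingers": -1},{"x": -360,"y": -221,"z": 0,"rx": 0,"ry": 0,"rz": 0.7,"fingers": -1},{"x": -385,"y": -271,"z": 0,"rx": 0,"ry": 0,"rz": 0.8,"fingers": -1},{"x": -410,"y": -321,"z": 0,"rx": 0,"ry": 0,"rz": 0.9,"fingers": -1},{"x": -435,"y": -371,"z": 0,"rx": 0,"ry": 0,"rz": 1.0,"fingers": -1},{"x": -460,"y": -421,"z": 0,"rx": 0,"ry": 0,"rz": 1.1,"fingers": -1},{"x": -485,"y": -471,"z": 0,"rx": 0,"ry": 0,"rz": 1.2,"fingers": -1},{"x": -510,"y": -521,"z": 0,"rx": 0,"ry": 0,"rz": 1.267,"fingers": -1},{"x": -535,"y": -571,"z": 10,"rx": 0,"ry": 0,"rz": 1.267,"fingers": -1},{"x": -560,"y": -615,"z": 20,"rx": 0,"ry": 0,"rz": 1.267,"fingers": -0.7},{"x": -575,"y": -645,"z": 30,"rx": 0,"ry": 0,"rz": 1.267,"fingers": -0.7},{"x": -583,"y": -659,"z": 40,"rx": 0,"ry": 0,"rz": 1.267,"fingers": -0.7},{"x": -583,"y": -659,"z": 50,"rx": 0,"ry": 0,"rz": 1.267,"fingers": -0.7},{"x": -583,"y": -659,"z": 50,"rx": 0,"ry": 0,"rz": 1.267,"fingers": -0.7},{"x": -583,"y": -659,"z": 50,"rx": 0,"ry": 0,"rz": 1.267,"fingers": -0.7}]'

```text
time_s: 2.6
tool_pos: [0.5319, -0.2387, 0.1808]
tool_rot: [180.0, -0.0, 84.1]
force: [-0.1, -0.1, 0.3]
grip_width: 0.0737
grasp_force: 0.0
```

Emit:
drive_tool --moves '[{"x": 0,"y": 0,"z": 40,"rx": 0,"ry": 0,"rz": 0,"fingers": -0.7},{"x": 0,"y": 0,"z": 60,"rx": 0,"ry": 0,"rz": 0,"fingers": -0.7},{"x": 0,"y": 0,"z": 60,"rx": 0,"ry": 0,"rz": 0,"fingers": -0.7}]'

```text
time_s: 2.98
tool_pos: [0.5306, -0.239, 0.1193]
tool_rot: [-179.8, -0.0, 84.0]
force: [-0.0, -0.4, 0.5]
grip_width: 0.0741
grasp_force: 0.0
```

```bash
python3 - <<'E'
from cell import sensors, vision
from h import *
d={n:vision.read_camera(n) for n in("side","top")};pickle.dump(d,open("c1.pkl","wb"))
o=sensors.get_obs();print(o["tool_pos"],o["tool_rot"],o["qpos"].round(1))
cv2.imwrite("pics/crop1.png",np.hstack([crop(d["side"],312,275,32,40,6),crop(d["top"],424,218,32,40,6)]))
for z in(.112,):
  for sgn in(-1,1):
    a=np.radians(84.1-90);X=o["tool_pos"]+np.array([np.cos(a)*sgn*.0369,np.sin(a)*sgn*.0369,-.008]);print("fingertip side px",proj(d["side"],X)-[280,235])
E
```

```text
[ 0.53205371 -0.2400995   0.12149962] [1.79932747e+02 1.40317240e-02 8.40025395e+01] [-10.9  17.2  38.4 101.8 -11.7  65.   25.2]
fingertip side px [10.3235065  33.53882347]
fingertip side px [54.44526064 34.97061804]
```

View pics/crop1.png

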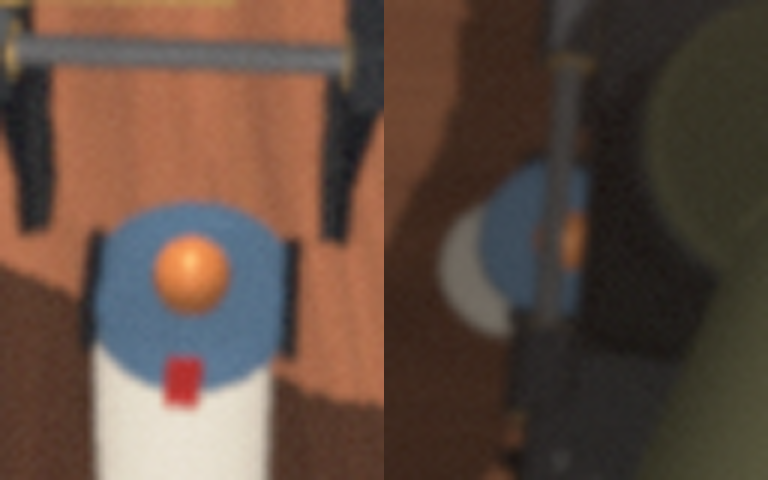

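The side crop shows the fingers straddling the dish. Their midpoint is at about x=186 of the crop and the dish centre is at about 192, so the tool needs to go about 1 mm toward world +x. The marble is centred.

Emit:
drive_tool --moves '[{"x": 0,"y": 1,"z": 15,"rx": 0,"ry": 0,"rz": 0,"fingers": -0.7},{"x": 0,"y": 1,"z": 30,"rx": 0,"ry": 0,"rz": 0,"fingers": -0.7},{"x": 0,"y": 1,"z": 40,"rx": 0,"ry": 0,"rz": 0,"fingers": -0.7},{"x": 0,"y": 1,"z": 48,"rx": 0,"ry": 0,"rz": 0,"fingers": -0.7},{"x": 0,"y": 1,"z": 48,"rx": 0,"ry": 0,"rz": 0,"fingers": -0.7},{"x": 0,"y": 1,"z": 48,"rx": 0,"ry": 0,"rz": 0,"fingers": -0.55},{"x": 0,"y": 1,"z": 48,"rx": 0,"ry": 0,"rz": 0,"fingers": -0.52},{"x": 0,"y": 1,"z": 48,"rx": 0,"ry": 0,"rz": 0,"fingers": -0.49},{"x": 0,"y": 1,"z": 48,"rx": 0,"ry": 0,"rz": 0,"fingers": -0.46},{"x": 0,"y": 1,"z": 48,"rx": 0,"ry": 0,"rz": 0,"fingers": -0.43},{"x": 0,"y": 1,"z": 48,"rx": 0,"ry": 0,"rz": 0,"fingers": -0.4},{"x": 0,"y": 1,"z": 48,"rx": 0,"ry": 0,"rz": 0,"fingers": -0.35},{"x": 0,"y": 1,"z": 48,"rx": 0,"ry": 0,"rz": 0,"fingers": -0.3},{"x": 0,"y": 1,"z": 48,"rx": 0,"ry": 0,"rz": 0,"fingers": -0.2}]' --force 25

```text
time_s: 4.82
tool_pos: [0.5324, -0.24, 0.0726]
tool_rot: [-180.0, -0.0, 84.0]
force: [-0.3, -0.5, 1.0]
grip_width: 0.0617
grasp_force: 24.9
```

```bash
python3 - <<'E'
from cell import sensors, vision
from h import *
d={n:vision.read_camera(n) for n in("side",)};pickle.dump(d,open("c2.pkl","wb"))
o=sensors.get_obs();print(o["tool_pos"],o["tool_rot"],o["force"],o["grip_width"],o["grasp_force"])
cv2.imwrite("pics/crop2.png",crop(d["side"],312,285,32,40,6))
E
```

```text
[ 0.53237743 -0.24009144  0.07260737] [-1.79999173e+02 -7.16405799e-03  8.39817505e+01] [-1.18085029  0.40824741  0.67911071] 0.06185616104449768 24.94700294919312
```

View pics/crop2.png

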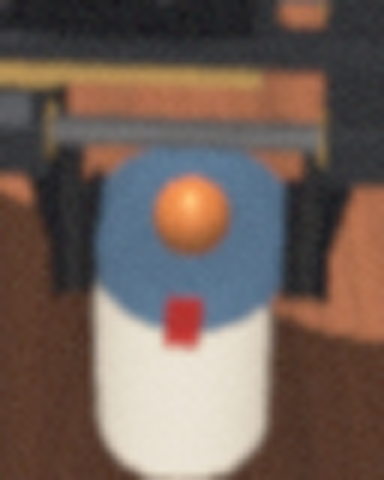

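The dish is gripped with the pads closed on 62 mm and the marble centred. Next I lift it.

Emit:
drive_tool --moves '[{"x": 0,"y": 0,"z": -1,"rx": 0,"ry": 0,"rz": 0,"fingers": 0},{"x": 0,"y": 0,"z": -4,"rx": 0,"ry": 0,"rz": 0,"fingers": 0},{"x": 0,"y": 0,"z": -10,"rx": 0,"ry": 0,"rz": 0,"fingers": 0},{"x": 0,"y": 0,"z": -19,"rx": 0,"ry": 0,"rz": 0,"fingers": 0},{"x": 0,"y": 0,"z": -31,"rx": 0,"ry": 0,"rz": 0,"fingers": 0},{"x": 0,"y": 0,"z": -44,"rx": 0,"ry": 0,"rz": 0,"fingers": 0},{"x": 0,"y": 0,"z": -57,"rx": 0,"ry": 0,"rz": 0,"fingers": 0},{"x": 0,"y": 0,"z": -70,"rx": 0,"ry": 0,"rz": 0,"fingers": 0},{"x": 0,"y": 0,"z": -83,"rx": 0,"ry": 0,"rz": 0,"fingers": 0},{"x": 0,"y": 0,"z": -95,"rx": 0,"ry": 0,"rz": 0,"fingers": 0},{"x": 0,"y": 0,"z": -105,"rx": 0,"ry": 0,"rz": 0,"fingers": 0},{"x": 0,"y": 0,"z": -112,"rx": 0,"ry": 0,"rz": 0,"fingers": 0},{"x": 0,"y": 0,"z": -116,"rx": 0,"ry": 0,"rz": 0,"fingers": 0},{"x": 0,"y": 0,"z": -117,"rx": 0,"ry": 0,"rz": 0,"fingers": 0},{"x": 0,"y": 0,"z": -117,"rx": 0,"ry": 0,"rz": 0,"fingers": 0}]' --force 30

```text
time_s: 6.75
tool_pos: [0.5323, -0.24, 0.1893]
tool_rot: [-180.0, -0.0, 84.0]
force: [-0.1, 0.4, -2.3]
grip_width: 0.0617
grasp_force: 29.9
```

Emit:
drive_tool --moves '[{"x": 2,"y": 0,"z": 0,"rx": 0,"ry": 0,"rz": 0.01,"fingers": 0},{"x": 7,"y": -1,"z": 0,"rx": 0,"ry": 0,"rz": 0.03,"fingers": 0},{"x": 16,"y": -2,"z": 0,"rx": 0,"ry": 0,"rz": 0.06,"fingers": 0},{"x": 30,"y": -3,"z": 0,"rx": 0,"ry": 0,"rz": 0.11,"fingers": 0},{"x": 48,"y": -5,"z": 0,"rx": 0,"ry": 0,"rz": 0.17,"fingers": 0},{"x": 70,"y": -7,"z": 0,"rx": 0,"ry": 0,"rz": 0.24,"fingers": 0},{"x": 95,"y": -10,"z": 0,"rx": 0,"ry": 0,"rz": 0.32,"fingers": 0},{"x": 121,"y": -13,"z": 0,"rx": 0,"ry": 0,"rz": 0.41,"fingers": 0},{"x": 148,"y": -15,"z": 0,"rx": 0,"ry": 0,"rz": 0.5,"fingers": 0},{"x": 175,"y": -18,"z": 0,"rx": 0,"ry": 0,"rz": 0.59,"fingers": 0},{"x": 202,"y": -21,"z": 0,"rx": 0,"ry": 0,"rz": 0.68,"fingers": 0},{"x": 229,"y": -24,"z": 0,"rx": 0,"ry": 0,"rz": 0.77,"fingers": 0},{"x": 256,"y": -27,"z": 0,"rx": 0,"ry": 0,"rz": 0.86,"fingers": 0},{"x": 282,"y": -29,"z": 0,"rx": 0,"ry": 0,"rz": 0.95,"fingers": 0},{"x": 307,"y": -32,"z": 0,"rx": 0,"ry": 0,"rz": 1.03,"fingers": 0},{"x": 330,"y": -34,"z": 0,"rx": 0,"ry": 0,"rz": 1.11,"fingers": 0},{"x": 350,"y": -36,"z": 0,"rx": 0,"ry": 0,"rz": 1.18,"fingers": 0},{"x": 367,"y": -38,"z": 0,"rx": 0,"ry": 0,"rz": 1.235,"fingers": 0},{"x": 381,"y": -40,"z": 0,"rx": 0,"ry": 0,"rz": 1.275,"fingers": 0},{"x": 391,"y": -41,"z": 0,"rx": 0,"ry": 0,"rz": 1.305,"fingers": 0}]'

```text
time_s: 9.25
tool_pos: [0.5321, 0.1543, 0.1894]
tool_rot: [-180.0, 0.0, 9.2]
force: [-0.0, -0.4, -2.2]
grip_width: 0.062
grasp_force: 29.9
```

Emit:
drive_tool --moves '[{"x": 1.5,"y": 6,"z": 0,"rx": 0,"ry": 0,"rz": 0.015,"fingers": 0},{"x": 2,"y": 9.5,"z": 0,"rx": 0,"ry": 0,"rz": 0.02,"fingers": 0},{"x": 2,"y": 11,"z": 0,"rx": 0,"ry": 0,"rz": 0.021,"fingers": 0},{"x": 2,"y": 11,"z": 0,"rx": 0,"ry": 0,"rz": 0.021,"fingers": 0}]'

```text
time_s: 9.75
tool_pos: [0.5365, 0.1418, 0.1896]
tool_rot: [-180.0, -0.0, 7.9]
force: [-0.4, 0.4, -2.5]
grip_width: 0.0617
grasp_force: 29.9
```

Emit:
drive_tool --moves '[{"x": 0,"y": -1.5,"z": 0,"rx": 0,"ry": 0,"rz": 0,"fingers": 0},{"x": 0,"y": -5,"z": 0,"rx": 0,"ry": 0,"rz": 0,"fingers": 0},{"x": 0,"y": -10,"z": 0,"rx": 0,"ry": 0,"rz": 0,"fingers": 0},{"x": 0,"y": -15.5,"z": 0,"rx": 0,"ry": 0,"rz": 0,"fingers": 0},{"x": -0.5,"y": -20,"z": 0,"rx": 0,"ry": 0,"rz": 0,"fingers": 0},{"x": -0.5,"y": -22.5,"z": 0,"rx": 0,"ry": 0,"rz": 0,"fingers": 0},{"x": -0.5,"y": -23.5,"z": 0,"rx": 0,"ry": 0,"rz": 0,"fingers": 0},{"x": -0.5,"y": -23.5,"z": 0,"rx": 0,"ry": 0,"rz": 0,"fingers": 0},{"x": -0.5,"y": -23.5,"z": 0,"rx": 0,"ry": 0,"rz": 0,"fingers": 0}]'

```text
time_s: 10.88
tool_pos: [0.5327, 0.1655, 0.1896]
tool_rot: [180.0, -0.0, 8.0]
force: [0.0, -0.0, -1.5]
grip_width: 0.0617
grasp_force: 29.9
```

```bash
python3 - <<'E'
from cell import sensors, vision
from h import *
d={n:vision.read_camera(n) for n in("side","top")};pickle.dump(d,open("c3.pkl","wb"))
o=sensors.get_obs();print(o["tool_pos"],o["tool_rot"],o["qpos"].round(1))
for n in d: print(n,proj(d[n],o["tool_pos"]),proj(d[n],o["tool_pos"]-[0,0,.058]))
cv2.imwrite("pics/crop3.png",np.hstack([crop(d["side"],308,150,32,45,6),crop(d["top"],233,210,32,45,6)]))
E
```

```text
[0.53263824 0.16550436 0.18959535] [-1.79999211e+02 -5.39106296e-03  7.99140756e+00] [-46.    8.9  28.8 100.7  -4.5  71.6 -98.1]
side [304.0436472 127.6203766] [304.27304467 149.0040604 ]
top [220.81345543 206.81943287] [228.59411784 210.60495705]
```

View pics/crop3.png

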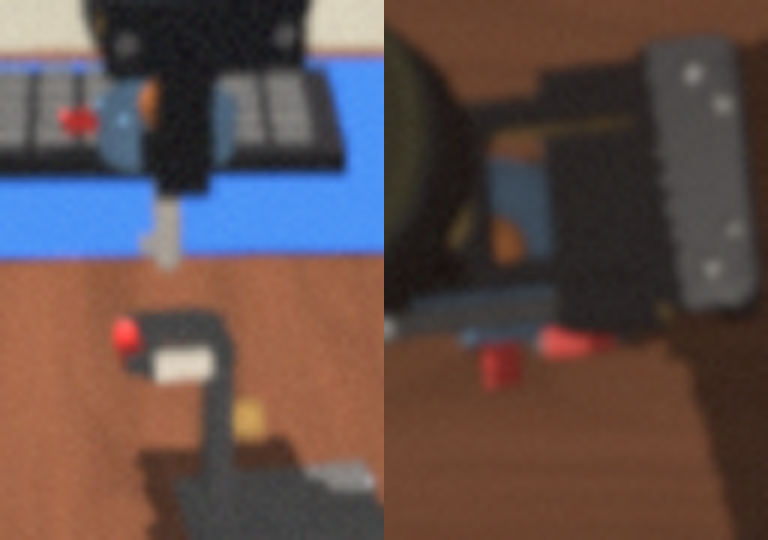

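The stem is seen in the side crop at about x=167, tip row 268, with the key to its left. The red mark is at (125,335) and the white mark at (184,364) below it. The marble looks centred in both views, and in the top crop the tab is at (500,366). I'll refine the hole against the dish in each camera separately.

```bash
cat >m.py <<'E'
from h import *
from scipy.optimize import least_squares
def cen(c,H,th,side):
    # area-weighted centroid of visible mark top + edge face; side 'r' at -x, 'w' at -y
    Rz=np.array([[np.cos(th),-np.sin(th)],[np.sin(th),np.cos(th)]])
    def P(r,l,z):
        q=Rz@(np.array([-r,-l]) if side=='r' else np.array([l,-r]))+H;return proj(c,[q[0],q[1],z])
    polys=[[P(.015,-.012,.1),P(.0219,-.012,.1),P(.024,-.0099,.1),P(.024,.0099,.1),P(.0219,.012,.1),P(.015,.012,.1)],
           [P(.024,-.0099,.1),P(.024,-.0099,.092),P(.024,.0099,.092),P(.024,.0099,.1)]]
    A=0;S=0
    for p in polys:
        m=cv2.moments(np.array(p,np.float32));A+=m["m00"];S=S+np.array([m["m10"],m["m01"]])
    return S/A,A
def wwhite(c,box):
    i=c["image"].astype(float);w=np.clip(i.min(2)-100,0,60);x0,y0,x1,y1=box;k=np.zeros_like(w);k[y0:y1,x0:x1]=1;w*=k
    v,u=np.mgrid[:w.shape[0],:w.shape[1]];return np.array([(w*u).sum(),(w*v).sum()])/w.sum(),w
E
python3 - <<'E'
from m import *
d=pickle.load(open("c0.pkl","rb"));e=pickle.load(open("c3.pkl","rb"))
B={"top":((222,214,246,230),(237,201,248,219)),"side":((288,154,302,170),(298,158,314,172))}
H0=np.array([.5328,.165])
for n in d:
    c=d[n];pr,w1=wred(c,B[n][0]);pw,w2=wwhite(c,B[n][1]);
    f=lambda x:np.r_[cen(c,x[:2],x[2],'r')[0]-pr,cen(c,x[:2],x[2],'w')[0]-pw]
    s=least_squares(f,[*H0,.14],x_scale=[.01,.01,.1]);print(n,"hole",s.x[:2].round(4),"th",np.degrees(s.x[2]).round(1),"res",s.fun.round(2),"px",pr.round(2),pw.round(2),"areas",(w1>20).sum(),cen(c,H0,.14,'r')[1].round(),(w2>20).sum(),cen(c,H0,.14,'w')[1].round())
# dish: tab & stem
yaw=np.radians(7.99+180);z=.1896-.003;ax=np.array([np.cos(yaw),np.sin(yaw)])
pt,w=wred(e["top"],(215,221,225,231));print("tabT",pt.round(2),(w>0).sum(),"axis",(onz(e["top"],pt,z+.0145)[:2]-.0355*ax).round(4))
pt,w=wred(e["side"],(284,120,293,130));print("tabS",pt.round(2),(w>0).sum(),"axis",(onz(e["side"],pt,z+.013)[:2]-.0355*ax).round(4))
g=e["side"]["image"].astype(int)
o0=np.array([308-32,150-45])
print("stem tip axis",onz(e["side"],o0+np.array([167,266])/6,z-.055)," tcp",.5326,.1655)
i=g[136:152,296:312];print((i[...,0]-i[...,2]))
E
```

```text
Traceback (most recent call last):
AttributeError: 'float' object has no attribute 'round'
```

```bash
sed -i 's/A=0;S=0/A=np.float64(0);S=0/' m.py; cat >m2.py <<'E'
from m import *
d=pickle.load(open("c0.pkl","rb"));e=pickle.load(open("c3.pkl","rb"))
B={"top":((222,214,246,230),(237,201,248,219)),"side":((288,154,302,170),(298,158,314,172))}
H0=np.array([.5328,.165])
for n in d:
    c=d[n];pr,w1=wred(c,B[n][0]);pw,w2=wwhite(c,B[n][1]);
    f=lambda x:np.r_[cen(c,x[:2],x[2],'r')[0]-pr,cen(c,x[:2],x[2],'w')[0]-pw]
    s=least_squares(f,[*H0,.14],x_scale=[.01,.01,.1]);print(n,"hole",s.x[:2].round(4),"th",np.degrees(s.x[2]).round(1),"res",s.fun.round(2),"px",pr.round(2),pw.round(2),"areas",(w1>20).sum(),round(cen(c,H0,.14,'r')[1]),(w2>20).sum(),round(cen(c,H0,.14,'w')[1]))
yaw=np.radians(7.99+180);z=.1896-.003;ax=np.array([np.cos(yaw),np.sin(yaw)])
pt,w=wred(e["top"],(215,221,225,231));print("tabT",pt.round(2),(w>0).sum(),"axis",(onz(e["top"],pt,z+.0145)[:2]-.0355*ax).round(4))
pt,w=wred(e["side"],(284,120,293,130));print("tabS",pt.round(2),(w>0).sum(),"axis",(onz(e["side"],pt,z+.013)[:2]-.0355*ax).round(4))
g=e["side"]["image"].astype(int)
o0=np.array([308-32,150-45])
print("stem tip axis",onz(e["side"],o0+np.array([167,266])/6,z-.055)," tcp",.5326,.1655)
i=g[136:152,296:312];print(i[...,0]-i[...,2])
E
python3 m2.py
```

```text
side hole [0.5331 0.1672] th 8.0 res [ 1.37 -0.48 -0.22  1.14] px [295.45 161.14] [306.27 163.48] areas 28 18 108 37
top hole [0.534  0.1662] th 8.0 res [-0.13 -0.1   0.12  0.1 ] px [233.02 221.08] [241.35 210.64] areas 48 51 86 53
tabT [219.01 225.69] 35 axis [0.531  0.1684]
tabS [288.45 124.74] 20 axis [0.5302 0.1658]
stem tip axis [0.53146693 0.16371209 0.1316    ]  tcp 0.5326 0.1655
[[-167 -167 -170 -166 -154  -95  -38   -9   -6   -7  -23  -27  -27  -33
   -78 -143]
 [-171 -170 -171 -170 -154  -95  -31    1    3  -18  -63  -84  -89  -91
  -118 -156]
 [-168 -170 -171 -169 -150  -86  -16    9   10  -24 -105 -142 -148 -153
  -159 -168]
 [-168 -169 -168 -167 -150  -77   -7   14   14  -27 -122 -161 -166 -167
  -167 -168]
 [-169 -170 -167 -168 -151  -79   -7   14   14  -24 -116 -161 -170 -171
  -171 -171]
 [-168 -168 -170 -169 -152  -90  -12   11   14  -17 -109 -160 -168 -171
  -169 -169]
 [-173 -169 -166 -163 -149  -91  -15   13   14  -18 -106 -157 -169 -168
  -169 -170]
 [-168 -169 -156 -137 -116  -60   -3   13   14  -16 -106 -157 -167 -167
  -170 -171]
 [-166 -166 -143  -91  -51  -13   12   16   17  -16 -109 -157 -169 -167
  -169 -169]
 [-169 -165 -140  -59   -8    7   15   15   15  -16 -106 -156 -167 -167
  -166 -168]
 [-156 -154 -132  -57  -11    5   14   17   14   -7  -80 -132 -142 -145
  -145 -148]
 [ -92  -90  -71  -26    4   15   18   19   15    9  -18  -43  -52  -52
   -54  -57]
 [  16   20   27   45   60   53   36   24   25   33   49   52   51   49
    46   45]
 [  74   76   81   86   88   81   57   39   41   58   80   87   87   87
    84   81]
 [  80   83   87   90   91   91   80   70   67   79   88   92   90   90
    85   87]
 [  80   82   87   88   92   91   94   87   89   88   91   91   91   89
    87   86]]
```

Emit:
drive_tool --moves '[{"x": 0.5,"y": 0.5,"z": 2,"rx": 0,"ry": 0,"rz": 0,"fingers": 0},{"x": 1.5,"y": 1,"z": 7,"rx": 0,"ry": 0,"rz": 0,"fingers": 0},{"x": 2.4,"y": 2,"z": 13,"rx": 0,"ry": 0,"rz": 0,"fingers": 0},{"x": 2.4,"y": 2,"z": 19,"rx": 0,"ry": 0,"rz": 0,"fingers": 0},{"x": 2.4,"y": 2,"z": 23,"rx": 0,"ry": 0,"rz": 0,"fingers": 0},{"x": 2.4,"y": 2,"z": 25,"rx": 0,"ry": 0,"rz": 0,"fingers": 0},{"x": 2.4,"y": 2,"z": 25,"rx": 0,"ry": 0,"rz": 0,"fingers": 0},{"x": 2.4,"y": 2,"z": 25,"rx": 0,"ry": 0,"rz": 0,"fingers": 0}]'

```text
time_s: 11.98
tool_pos: [0.5354, 0.1641, 0.1648]
tool_rot: [-180.0, -0.0, 8.0]
force: [-0.0, 1.1, -2.3]
grip_width: 0.0615
grasp_force: 29.9
```

```bash
python3 - <<'E'
from cell import sensors, vision
from m import *
L=[];T=[]
for k in range(6):
    c=vision.read_camera("side");L.append(c["image"].astype(float));t=vision.read_camera("top");T.append(t["image"].astype(float))
c["image"]=np.mean(L,0).round().astype(np.uint8);t["image"]=np.mean(T,0).round().astype(np.uint8)
pickle.dump({"side":c,"top":t},open("c4.pkl","wb"))
o=sensors.get_obs();print(o["tool_pos"],o["tool_rot"][2])
cv2.imwrite("pics/crop4.png",np.hstack([crop(c,305,160,16,20,12),crop(t,231,212,16,20,12)]))
print("side crop origin",305-16,160-20,"top",231-16,212-20)
# predicted features in the side view for H from top camera
th=np.radians(8);Rz=np.array([[np.cos(th),-np.sin(th)],[np.sin(th),np.cos(th)]])
for q in [(0,0),(-8,-8),(8,-8),(-8,8),(8,8),(-15,0),(-24,-9.9),(-24,9.9),(-9.9,24),(9.9,24),(24,9.9),(24,-9.9),(9.9,-24),(-9.9,-24)]:
    x=Rz@np.array(q)/1e3+[.5335,.1655];print(q,((proj(c,[*x,.1])-[289,140]+.5)*12).round())
a=o["tool_pos"];print("tip pred",((proj(c,a-[.001,0,.058])-[289,140]+.5)*12).round())
E
```

```text
[0.53524544 0.16407601 0.16456594] 8.011259056696506
side crop origin 289 140 top 215 192
(0, 0) [195. 246.]
(-8, -8) [164. 267.]
(8, -8) [238. 261.]
(-8, 8) [152. 232.]
(8, 8) [225. 226.]
(-15, 0) [126. 252.]
(-24, -9.9) [ 91. 278.]
(-24, 9.9) [ 77. 234.]
(-9.9, 24) [131. 199.]
(9.9, 24) [220. 191.]
(24, 9.9) [296. 215.]
(24, -9.9) [313. 259.]
(9.9, -24) [261. 296.]
(-9.9, -24) [168. 304.]
tip pred [198. 222.]
```

View pics/crop4.png

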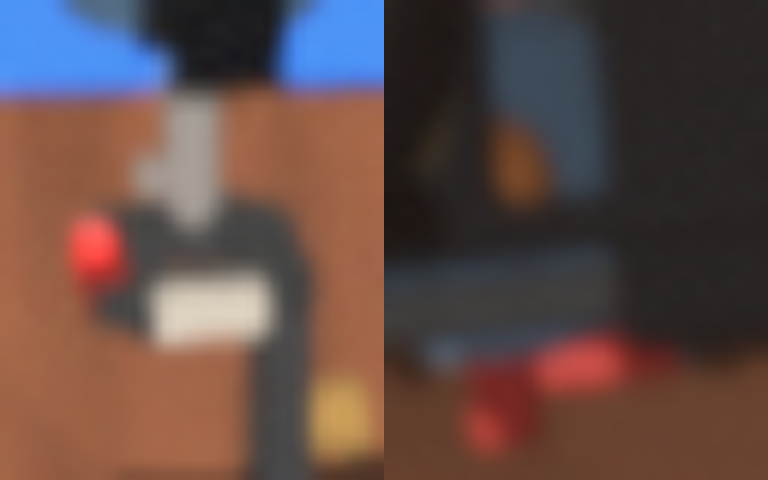

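The stem (x≈194 in the side crop) stands centred over the hole, which I estimate at x≈195, with the tip at row ~228 as predicted. The plate outline matches the projected corners. I'll descend gently and watch the force.

Emit:
drive_tool --moves '[{"x": 0.2,"y": 0.2,"z": 1,"rx": 0,"ry": 0,"rz": 0,"fingers": 0},{"x": 0.2,"y": 0.2,"z": 3,"rx": 0,"ry": 0,"rz": 0,"fingers": 0},{"x": 0.2,"y": 0.2,"z": 6,"rx": 0,"ry": 0,"rz": 0,"fingers": 0},{"x": 0.2,"y": 0.2,"z": 9,"rx": 0,"ry": 0,"rz": 0,"fingers": 0},{"x": 0.2,"y": 0.2,"z": 11.5,"rx": 0,"ry": 0,"rz": 0,"fingers": 0},{"x": 0.2,"y": 0.2,"z": 13,"rx": 0,"ry": 0,"rz": 0,"fingers": 0},{"x": 0.2,"y": 0.2,"z": 13,"rx": 0,"ry": 0,"rz": 0,"fingers": 0}]'

```text
time_s: 13.45
tool_pos: [0.5354, 0.1639, 0.1515]
tool_rot: [180.0, 0.0, 8.0]
force: [-0.5, -0.4, -2.2]
grip_width: 0.0617
grasp_force: 29.9
```

```bash
python3 - <<'E'
from cell import sensors, vision
o=sensors.get_obs()
from h import *
for k in("tool_pos","tool_rot","force","wrist_torque"):print(k,o[k].round(4))
E
```

```text
tool_pos [0.5354 0.1639 0.1515]
tool_rot [1.799985e+02 7.200000e-03 8.006800e+00]
force [-0.5118 -0.3542 -2.1913]
wrist_torque [-0.054   0.1825  0.018 ]
```

Emit:
drive_tool --moves '[{"x": 0,"y": 0,"z": 1,"rx": 0,"ry": 0,"rz": 0,"fingers": 0},{"x": 0,"y": 0,"z": 3,"rx": 0,"ry": 0,"rz": 0,"fingers": 0},{"x": 0,"y": 0,"z": 5,"rx": 0,"ry": 0,"rz": 0,"fingers": 0},{"x": 0,"y": 0,"z": 6.5,"rx": 0,"ry": 0,"rz": 0,"fingers": 0},{"x": 0,"y": 0,"z": 7,"rx": 0,"ry": 0,"rz": 0,"fingers": 0},{"x": 0,"y": 0,"z": 7,"rx": 0,"ry": 0,"rz": 0,"fingers": 0}]'

```text
time_s: 14.2
tool_pos: [0.5355, 0.1639, 0.1445]
tool_rot: [-180.0, -0.0, 8.0]
force: [-0.6, -0.8, -2.2]
grip_width: 0.0617
grasp_force: 29.9
```

```bash
python3 - <<'E'
from cell import sensors, vision
o=sensors.get_obs()
for k in("tool_pos","tool_rot","force","wrist_torque"):print(k,o[k].round(4))
E
```

```text
tool_pos [0.5355 0.1639 0.1445]
tool_rot [-1.799986e+02 -2.300000e-03  8.013700e+00]
force [-0.5953 -0.751  -2.2256]
wrist_torque [-0.0703  0.1913  0.039 ]
```

Emit:
drive_tool --moves '[{"x": 0,"y": 0,"z": 1,"rx": 0,"ry": 0,"rz": 0,"fingers": 0},{"x": 0,"y": 0,"z": 3.5,"rx": 0,"ry": 0,"rz": 0,"fingers": 0},{"x": 0,"y": 0,"z": 6.5,"rx": 0,"ry": 0,"rz": 0,"fingers": 0},{"x": 0,"y": 0,"z": 10,"rx": 0,"ry": 0,"rz": 0,"fingers": 0},{"x": 0,"y": 0,"z": 14,"rx": 0,"ry": 0,"rz": 0,"fingers": 0},{"x": 0,"y": 0,"z": 18,"rx": 0,"ry": 0,"rz": 0,"fingers": 0},{"x": 0,"y": 0,"z": 21,"rx": 0,"ry": 0,"rz": 0,"fingers": 0},{"x": 0,"y": 0,"z": 23,"rx": 0,"ry": 0,"rz": 0,"fingers": 0},{"x": 0,"y": 0,"z": 24,"rx": 0,"ry": 0,"rz": 0,"fingers": 0},{"x": 0,"y": 0,"z": 24,"rx": 0,"ry": 0,"rz": 0,"fingers": 0},{"x": 0,"y": 0,"z": 24,"rx": 0,"ry": 0,"rz": 0,"fingers": 0}]'

```text
time_s: 15.58
tool_pos: [0.5356, 0.1639, 0.1207]
tool_rot: [-180.0, -0.0, 8.0]
force: [-0.1, 0.4, -1.9]
grip_width: 0.0614
grasp_force: 29.9
```

```bash
python3 - <<'E'
from cell import sensors, vision
from h import *
c=vision.read_camera("side");o=sensors.get_obs()
for k in("tool_pos","tool_rot","force","wrist_torque"):print(k,o[k].round(4))
cv2.imwrite("pics/crop5.png",crop(c,308,160,25,30,10))
p,w=wred(c,(283,140,294,154));print(p,(w>0).sum())
E
```

```text
tool_pos [0.5356 0.1639 0.1207]
tool_rot [-1.799952e+02 -2.020000e-02  8.013000e+00]
force [-0.6283  0.4095 -2.1983]
wrist_torque [-0.0874  0.1926 -0.0142]
[289.23337413 150.80497756] 52
```

View pics/crop5.png

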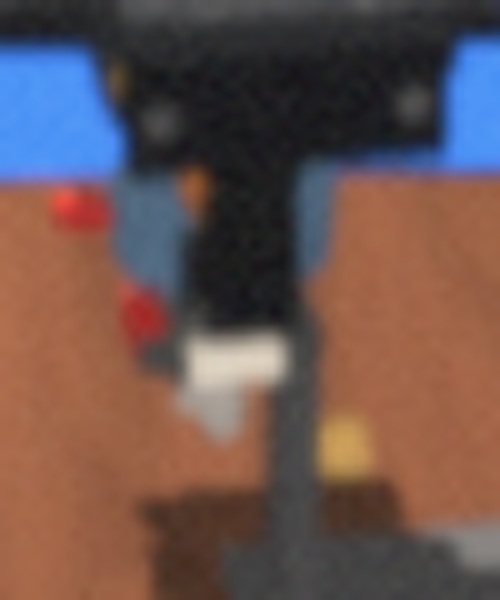

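The key and stem tip show below the plate, at (200,400) and (222,435). The dish is clear above it and the tab is over the red side. Before turning, I'll find the dish axis offset along the finger pads so I can turn about the dish axis.

```bash
python3 - <<'E'
from h import *
c=pickle.load(open("c2.pkl","rb"))["side"]
p,w=wred(c,(303,292,318,306));yaw=np.radians(-96.02);ax=np.array([np.cos(yaw),np.sin(yaw)])
print("tab axis",onz(c,p,.083)[:2]-.036*ax)
hsv=cv2.cvtColor(c["image"],cv2.COLOR_RGB2HSV).astype(int);m=(hsv[...,0]<20)&(hsv[...,1]>150)&(hsv[...,2]>150);m[:272]=0;m[288:]=0;m[:,:304]=0;m[:,320:]=0
u=np.nonzero(m);print("marble",m.sum(),onz(c,(u[1].mean(),u[0].mean()),.087)[:2],"tcp",.5324,-.2401)
c=pickle.load(open("c4.pkl","rb"))["side"];i=c["image"].astype(int)
print((i[150:156,299:312,0]-i[150:156,299:312,2]).mean(0))
E
```

```text
tab axis [ 0.53025414 -0.23977466]
marble 80 [ 0.53047947 -0.24001201] tcp 0.5324 -0.2401
[81.16666667 64.33333333 52.83333333 36.83333333 21.5        16.66666667
 16.33333333 23.16666667 52.16666667 78.66666667 86.         85.66666667
 83.5       ]
```

Emit:
drive_tool --moves '[{"x": 0,"y": 0,"z": 0,"rx": 0,"ry": 0,"rz": -0.01,"fingers": 0},{"x": 0,"y": 0,"z": 0,"rx": 0,"ry": 0,"rz": -0.04,"fingers": 0},{"x": 0,"y": 0,"z": 0,"rx": 0,"ry": 0,"rz": -0.09,"fingers": 0},{"x": 0,"y": 0,"z": 0,"rx": 0,"ry": 0,"rz": -0.15,"fingers": 0},{"x": 0,"y": 0,"z": 0,"rx": 0,"ry": 0,"rz": -0.22,"fingers": 0},{"x": 0,"y": 0,"z": 0,"rx": 0,"ry": 0,"rz": -0.29,"fingers": 0},{"x": 0,"y": 0,"z": 0,"rx": 0,"ry": 0,"rz": -0.36,"fingers": 0},{"x": 0,"y": 0,"z": 0,"rx": 0,"ry": 0,"rz": -0.43,"fingers": 0},{"x": 0,"y": 0,"z": 0,"rx": 0,"ry": 0,"rz": -0.48,"fingers": 0},{"x": 0,"y": 0,"z": 0,"rx": 0,"ry": 0,"rz": -0.51,"fingers": 0},{"x": 0,"y": 0,"z": 0,"rx": 0,"ry": 0,"rz": -0.52,"fingers": 0},{"x": 0,"y": 0,"z": 0,"rx": 0,"ry": 0,"rz": -0.52,"fingers": 0}]'

```text
time_s: 17.12
tool_pos: [0.5355, 0.1639, 0.1206]
tool_rot: [180.0, -0.0, 37.8]
force: [0.1, 0.1, -1.5]
grip_width: 0.0619
grasp_force: 29.9
```

Nothing is touching, so I continue by the remaining 1.05 rad.

Emit:
drive_tool --moves '[{"x": 0,"y": 0,"z": 0,"rx": 0,"ry": 0,"rz": -0.01,"fingers": 0},{"x": 0,"y": 0,"z": 0,"rx": 0,"ry": 0,"rz": -0.04,"fingers": 0},{"x": 0,"y": 0,"z": 0,"rx": 0,"ry": 0,"rz": -0.09,"fingers": 0},{"x": 0,"y": 0,"z": 0,"rx": 0,"ry": 0,"rz": -0.16,"fingers": 0},{"x": 0,"y": 0,"z": 0,"rx": 0,"ry": 0,"rz": -0.24,"fingers": 0},{"x": 0,"y": 0,"z": 0,"rx": 0,"ry": 0,"rz": -0.33,"fingers": 0},{"x": 0,"y": 0,"z": 0,"rx": 0,"ry": 0,"rz": -0.42,"fingers": 0},{"x": 0,"y": 0,"z": 0,"rx": 0,"ry": 0,"rz": -0.51,"fingers": 0},{"x": 0,"y": 0,"z": 0,"rx": 0,"ry": 0,"rz": -0.6,"fingers": 0},{"x": 0,"y": 0,"z": 0,"rx": 0,"ry": 0,"rz": -0.69,"fingers": 0},{"x": 0,"y": 0,"z": 0,"rx": 0,"ry": 0,"rz": -0.78,"fingers": 0},{"x": 0,"y": 0,"z": 0,"rx": 0,"ry": 0,"rz": -0.86,"fingers": 0},{"x": 0,"y": 0,"z": 0,"rx": 0,"ry": 0,"rz": -0.93,"fingers": 0},{"x": 0,"y": 0,"z": 0,"rx": 0,"ry": 0,"rz": -0.99,"fingers": 0},{"x": 0,"y": 0,"z": 0,"rx": 0,"ry": 0,"rz": -1.03,"fingers": 0},{"x": 0,"y": 0,"z": 0,"rx": 0,"ry": 0,"rz": -1.05,"fingers": 0},{"x": 0,"y": 0,"z": 0,"rx": 0,"ry": 0,"rz": -1.05,"fingers": 0},{"x": 0,"y": 0,"z": 0,"rx": 0,"ry": 0,"rz": -1.05,"fingers": 0},{"x": 0,"y": 0,"z": 0,"rx": 0,"ry": 0,"rz": -1.05,"fingers": 0}]'

```text
time_s: 19.5
tool_pos: [0.5355, 0.1639, 0.1206]
tool_rot: [180.0, -0.0, 98.0]
force: [-0.4, 0.4, -2.5]
grip_width: 0.062
grasp_force: 29.9
```

```bash
python3 - <<'E'
from cell import sensors, vision
from h import *
c=vision.read_camera("side");o=sensors.get_obs()
for k in("time_s","tool_pos","tool_rot","force","wrist_torque","joint_velocities"):print(k,np.round(o[k],4))
cv2.imwrite("pics/crop6.png",crop(c,308,160,25,30,10))
E
```

```text
time_s 19.55
tool_pos [0.5355 0.1639 0.1206]
tool_rot [ 1.799979e+02 -1.500000e-03  9.796260e+01]
force [-0.2653  0.3788 -2.4949]
wrist_torque [-0.0156  0.0359 -0.0022]
joint_velocities [-0.0311  0.0329  0.0336 -0.1438 -0.023  -0.0204  0.0539]
```

View pics/crop6.png

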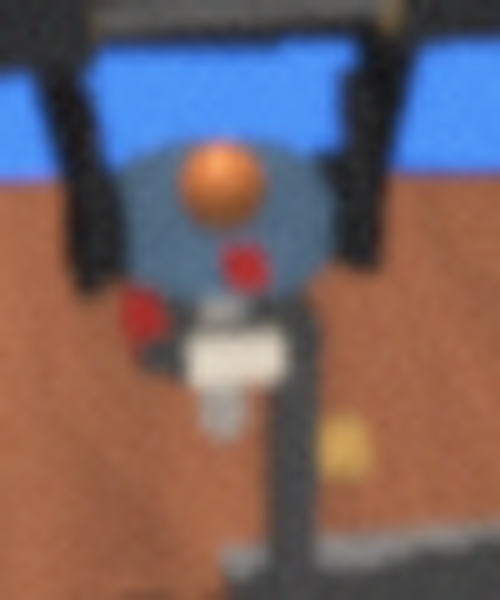

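The tab (245,267) points over the white mark (237,357). The marble (223,185) is centred between the pads, the stem hangs below the plate, and the dish is level and clear of the bracket. I'm handing it in.

```bash
python3 -c "
from cell import workorder
print(workorder.sign_off())"
```

```text
the job is handed in; nothing more can be done
None
```

The job is handed in at 19.6 s: the dish is held still and level, about 18 mm above the bracket plate, with its key below the plate and its tab over the white mark. The marble was centred in every check picture, and the gripper stayed well away from the mouse, pen cup and plant, though I took no final picture of them.

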